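# Roll a wheel spindle into the vee of the truing stand and clamp it

## Robot

A 6-joint arm with a two-finger parallel gripper is mounted at the origin on the work surface. World frame = base frame: x ahead of the robot, y to its left, z up, the work surface at z = 0. Lengths are in m, angles in rad, forces in N, time in s.
With the tool pointing down it reaches from about 0.25 to 0.725 m from the base axis. Payload 4 kg.
Tool frame: the origin (TCP) lies on the centre line of the jaws, within the pads' length; the fingertips stand 17 mm ahead of it and the grasp point (between the pads) lies 2 mm behind it; z points along the fingers, y is the line along which they close (so a half turn about z gives the same grasp; the last joint's range is limited). The gripper opens to 85 mm and grips with 20 to 120 N. Pads are 22 mm wide; open, the fingers measure 114 mm over their backs; the gripper's body (76 mm by 85 mm) begins 54 mm behind the grasp point. The pads swing forward as they close: fully open they stand 13 mm farther back than shut.
Start: joints at [1.341, 0.241, 0.005, 1.335, 0, 1.571], TCP at [0.114, 0.487, 0.248] pointing down, gripper open.
Joint ranges: [-2.72, 2.72], [-1.05, 1.87], [-1.09, 1.28], [-1.99, 2.15], [-1.42, 1.44], [-3.14, 3.14]. Speed limits (rad/s): [2.79, 2.79, 3.14, 3.14, 3.14, 3.14].

## Interface

Orientations are given as a unit quaternion [x, y, z, w].
In Python, from workcell import bot, camera, get_calibration gives the robot as it stands.
- The arm moves only by the tool apply_moves, never from a script. Its argument "steps" is a list of rows, each a list of 3 entries, a list of its own where there are three numbers: the shift along the tool's x, y, z as a fraction of full scale, then the turn, a rotation vector about the tool's x, y, z as a fraction of full scale, then the opening, from 0 (shut) to 1 (fully open). A call has exactly 8 rows; each row shifts and turns the commanded pose from where the row before left it, along the tool's axes as they then stand; what a row does not reach is not made up. Full scale, the value 1, is 20 cm for a shift and pi rad for a turn. A row lasts 1/12 s, in which the tool goes at most 41.7 mm and 7.16 degrees, less where a joint would pass 70% of its speed; a pose out of reach is approached as far as the arm can. A call with a number of a shift or a turn outside -1 to 1 is refused whole. A call with a gripper value outside its range is refused whole. The fingers move at their own pace and stop on an object; the grip force is fixed at half the most. Time passes only in rows, so rows that do not move let the fingers close, or fill a call up. It gives the time, the measured TCP pose, the force, the opening and the grip force at its end, in the units of the state.
- bot.get_obs(): the state, without advancing time (a new reading comes with each control period).
- camera(name): name is "side" or "top" or "wrist"; returns (picture, depth): 420x560x3 uint8, red, green, blue; 420x560 float32, m along the optical axis (not along the pixel's ray), 0 where there is no reading.
- get_calibration(name): a dict with "fov_y" (degrees; the focal length in pixels is half the picture's height over the tangent of half this angle, whatever the lens; pixels are square), "cx", "cy" (the principal point, pixels), "dist_coeffs" ([k1, k2, p1, p2, k3] as OpenCV has them; the pictures are not rectified), "rvec" (rotation vector, rad) and "tvec" (3), from world to camera coordinates, as OpenCV has them. Camera axes: x right, y down, z forward; pixel columns grow to the right and rows downward; lengths in m; the calibration is good to about 2 mm. A picture is of the moment at which its call begins: read the wrist's pose just before it. get_calibration takes no time and is no camera call; for the wrist camera it gives the pose at the moment of the call.
- bot.job_done(): hands the job in; it is judged then, once.
The state is a dict: "clock": time; "joint_pos": joint angles; "joint_vel": joint speeds; "tau": joint torques, N m; "eef_pos": TCP position; "tool_rot": TCP orientation; "ft_force": force on the tool from outside, world axes, zero at the start; "ft_torque": the same for the moment, N m; "grip_width": finger opening in m; "grasp_force": force on a finger pad.
Only numpy, scipy, OpenCV 4.12 (cv2) and the standard library are available. Lean on these libraries where they do the work, as an engineer would, in place of code of your own. Each camera call takes 0.05 s, during which the arm holds its last target. There are 200 camera calls.

## Task

Roll the grinding-wheel spindle gently up the sloping ledge of the truing stand and over the crest into the vee, without picking it up, and let it settle and centre itself there untouched. Then swing the strap clamp down onto the shaft and press its red knob down with about 10 N for a moment, so that the spindle stays clamped, and let go. Leave the tumbler, the dish and the brush alone.

Things in the scene. Friction and masses are not known exactly. Their poses are not given: they have to be found in the camera images.
- stand: Truing stand fixed to the table, dark steel base plate 220 x 120 x 12 mm. Origin: at table height, under the apex of the vee. x points level from the ledge across the vee to the strap's hinge, y runs along the vee, z up. Points below are given in this frame. Two green posts at the hinge (x 54 to 76 mm, y 12 to 22 mm either side) rise to 96 mm
- ledge_low (a point): Low end of the aluminium ledge, at x = -86 mm, height 52.5 mm, mid-width, where its surface meets the inner face of a red lip 3.5 mm high and 8 mm thick. The ledge is 80 mm wide and rises 6 degrees (0.105 rad) towards +x up to the crest. The spindle starts resting against the lip and rolls back to it if let go on the slope
- crest (a point): Crest between the ledge and the vee, mid-width, at x = -14 mm, height 60 mm. A shaft whose axis has passed it drops into the vee by itself
- vee (a point): Where the spindle's middle lies when seated: above the vee's apex, height 60.1 mm, mid-length; axes as the stand's. The steel vee is 90 degrees and 80 mm long, apex at x = 0, height 46 mm; its far flank rises to x = 20 mm, height 66 mm
- spindle: Loose, about 0.3 kg: steel shaft 20 mm thick, 118 mm long, with a copper wheel (+y end) and a brass collar (-y end) 30 mm across, 4 mm thick, inner faces 43 mm either side of the middle, guiding it outside the ledge's sides with 3 mm play. Origin: mid-length on the axis; y along the shaft, x and z turn with rolling. Smooth, oiled. Starts at x = -79 mm. Push it with at most 12 N; rolling takes under 2 N
- strap: Strap clamp: grey bar 20 mm wide, 10 mm thick, 102 mm from hinge to free end. Origin: on the hinge pin at mid-thickness. The bar runs along its own -x, z is out of its top. Closed when level over the vee (bar to the stand's -x); starts raised 1.2 to 1.5 rad. The stiff hinge (0.12 N m friction) stays where it is left. A brass foot under it, 12 mm across, 65 mm from the hinge, bears on the shaft
- hinge (a point): Strap's hinge axis (along the stand's y), at x = 65 mm, height 89 mm. Where the strap stops on the shaft must be felt: the foot's length was set by hand, unknown, 14 mm below the bar give or take 8 mm, so the strap stops anywhere within about 0.13 rad either side of level
- knob (a point): Top of the red ball knob (20 mm across, half sunk in the bar) on the strap's top side, 85 mm from the hinge and 15 mm above mid-thickness; 104 mm above the table when the strap is level. The force on the shaft is about 1.3 times a downward push on the knob, give or take 3 N; it must exceed 7 N for a moment and never pass 22 N
- tumbler: Clear glass tumbler, 72 mm across, 90 mm high, standing to the stand's +y side; origin under its middle; leave it
- dish: White ceramic dish, 90 mm across, 30 mm high, to the stand's -y side; origin under its middle; leave it
- brush: Brush lying on the table beyond the dish; leave it
There are look-alikes about, which are no part of the job. Of the things that look like the spindle, the middle-sized one is meant.

How it is judged:
On the way, in this order (a step that is already met when the one before it is completed fails the run):
1. the spindle lies centred and at rest in the vee, touched by neither robot nor strap (x of spindle in the frame of vee between -0.002 and 0.002 m and z of spindle in the frame of vee between -0.003 and 0.002 m and angle between the y axis of spindle and the y axis of vee, either way round below 0.035 rad and contact force between each of the arm, the fingers, strap and spindle below 0.05 N and linear speed of spindle below 0.01 m/s), for 0.3 s.
2. the strap is pressed down on the seated shaft with more than 7 N (x of spindle in the frame of vee between -0.002 and 0.002 m and z of spindle in the frame of vee between -0.003 and 0.002 m and angle between the y axis of spindle and the y axis of vee, either way round below 0.035 rad and contact force between strap and spindle above 7 N), for 0.2 s.
At the end, for the whole second after the job is handed in: The spindle rests seated and centred in the vee (its middle within 2 mm sideways of the vee's, within 3 mm below to 2 mm above the seated height, its axis within 2 degrees of the vee's), and the strap bears down on it by itself with more than 0.5 N (x of spindle in the frame of vee between -0.002 and 0.002 m and z of spindle in the frame of vee between -0.003 and 0.002 m and angle between the y axis of spindle and the y axis of vee, either way round below 0.035 rad and contact force between strap and spindle above 0.5 N and linear speed of spindle below 0.01 m/s); the robot touches nothing.
It fails at once if the fingers push the spindle with more than 12 N (contact force between the fingers and spindle above 12 N).
It fails at once if the strap presses the shaft with more than 22 N (contact force between strap and spindle above 22 N).
It fails at once if the spindle is lifted off (more than 15 mm above its height on the crest) (z of spindle in the frame of vee above 0.025 m).
It fails at once if the tumbler, the dish or the brush is moved by more than 15 mm (distance of any of tumbler, dish, brush from where it was at the start of the episode above 0.015 m).
It also fails if it takes over 64 s, if anything falls off the work surface, if the arm or the gripper's body presses on something with over 40 N, if the wrist force passes 120 N, or if a joint passes its speed limit or range.

## Working session

There is one attempt and no reset: what is moved stays moved. The work goes in short steps, Python scripts to look and compute and a tool call to move; the robot and the scene stay as the last step left them, time stands still between calls to the robot, and variables do not carry over. Pictures are saved under pics/ and viewed, at most 10 in all, crops included, and the job is handed in when it is done.

Besides the shell and the picture viewer there is one more tool, called as a command line: name --argument value ..., lists and objects as JSON in quotes. apply_moves: Moves the arm, as the interface text tells. Its arguments: {"type":"object","properties":{"steps":{"type":"array"}},"required":["steps"]}

```bash
ls; mkdir -p pics
cat > h.py <<'E'
import numpy as np, cv2
from workcell import bot, camera, get_calibration
def K(c):
    f=210/np.tan(np.radians(c["fov_y"])/2)
    return np.array([[f,0,c["cx"]],[0,f,c["cy"]],[0,0,1.]])
def pts(name,px,dep=None,z=None):
    c=get_calibration(name); R=cv2.Rodrigues(np.array(c["rvec"],float))[0]; t=np.array(c["tvec"],float)
    u=cv2.undistortPoints(np.array(px,np.float64).reshape(-1,1,2),K(c),np.array(c["dist_coeffs"],float)).reshape(-1,2)
    d=np.c_[u,np.ones(len(u))]
    o=-R.T@t; w=d@R
    if z is not None: s=(z-o[2])/w[:,2]
    else: s=np.array(dep)
    return o+w*s[:,None]
def proj(name,P):
    c=get_calibration(name)
    return cv2.projectPoints(np.array(P,float).reshape(-1,1,3),np.array(c["rvec"],float),np.array(c["tvec"],float),K(c),np.array(c["dist_coeffs"],float))[0].reshape(-1,2)
def cloud(name,dep):
    v,u=np.nonzero(dep>0)
    P=np.zeros(dep.shape+(3,)); P[v,u]=pts(name,np.c_[u,v],dep[v,u]); return P
E
python3 - <<'E'
from h import *
print(bot.get_obs())
for n in("top","side"):
    im,d=camera(n); np.savez(n+"0.npz",im=im,d=d)
    cv2.imwrite(f"pics/{n}0.png",im[:,:,::-1]); print(get_calibration(n))
E
```

```text
pics
{'clock': 0.0, 'joint_pos': array([ 1.34101524e+00,  2.41400606e-01,  3.71219448e-03,  1.33521889e+00,
       -2.07694870e-05,  1.57080609e+00]), 'joint_vel': array([ 9.23277854e-04,  2.30152585e-03,  1.15645369e-03,  1.69154976e-04,
       -4.50775571e-05,  6.22095786e-04]), 'tau': array([ 2.18164896e-04, -3.72315431e+01,  2.52408904e+01,  1.68900867e-02,
        1.28231059e-04, -4.05188576e-07]), 'eef_pos': array([0.11374905, 0.48626285, 0.24741453]), 'tool_rot': array([ 1.14642728e-01,  9.93406226e-01, -1.04972149e-03, -1.10677696e-04]), 'ft_force': array([-0.07321122, -0.15508287, -0.70938565]), 'ft_torque': array([-0.02554304,  0.00194553, -0.01757468]), 'grasp_force': 0.0, 'grip_width': 0.08529593834189718}
{'fov_y': 46.01996058216873, 'cx': 277.9528809596414, 'cy': 212.37536568006203, 'dist_coeffs': array([-0.07579357,  0.        ,  0.        ,  0.        ,  0.        ]), 'rvec': array([ 2.18848006, -2.13070867,  0.1244814 ]), 'tvec': array([-0.02049697,  0.54071104,  1.1895523 ])}
{'fov_y': 54.87098581739991, 'cx': 280.1861843352318, 'cy': 204.1947393702764, 'dist_coeffs': array([0.01687342, 0.        , 0.        , 0.        , 0.        ]), 'rvec': array([ 2.16346225, -0.49946913,  0.24789677]), 'tvec': array([-0.45743293,  0.20624918,  0.68219466])}
```

View pics/top0.png

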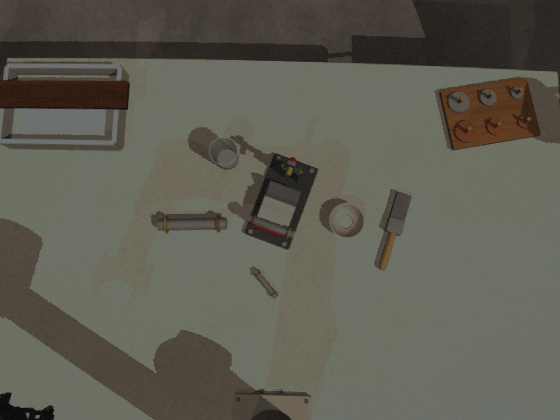

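View pics/side0.png

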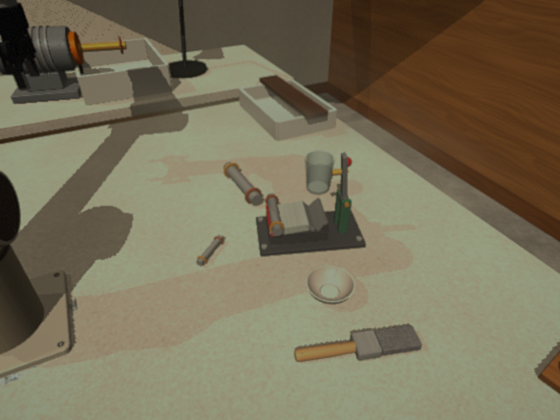

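The three look-alikes in the top view are the large spindle at (190,222), the small one at (264,282), and the one on the stand's ledge at (270,228). The middle-sized one is on the ledge, against the red lip. The stand's strap is raised at (290,165), the tumbler is at (223,153), the dish at (346,219) and the brush at (395,230). I'll check this in a close crop and measure the stand.

Run:
```python
from h import *
a=np.load("top0.npz");b=np.load("side0.npz")
c1=cv2.resize(a["im"][130:270,190:350],None,fx=3.5,fy=3.5,interpolation=cv2.INTER_CUBIC)
c2=cv2.resize(b["im"][140:270,240:380],None,fx=3.5,fy=3.5,interpolation=cv2.INTER_CUBIC)[:490]
o=np.zeros((490,800,3),np.uint8)
c1=cv2.resize(c1,(400,350));c2=cv2.resize(c2,(400,371));o[:350,:400]=c1;o[:371,400:]=c2
o=np.clip(o[:371].astype(float)*1.8,0,255).astype(np.uint8)
cv2.imwrite("pics/crop.png",o[:,:,::-1])
P=cloud("top",a["d"])
print([np.round(P[v,u],3).tolist() for u,v in((270,228),(190,222),(264,282),(223,153),(346,219),(292,165),(278,205),(285,190))])
# plate outline: dark & on plate or anything above 7mm inside region
z=P[...,2]; m=((z>0.006)&(z<0.2)).astype(np.uint8); 
m[:, :242]=0; m[:,322:]=0; m[:150]=0; m[252:]=0
n,l,s,_=cv2.connectedComponentsWithStats(m); print(s)
low=m.astype(bool)&(z<0.02); Q=P[low][:,:2]; print(np.median(P[low][:,2]))
r=cv2.minAreaRect((Q*1000).astype(np.float32)); print(r, cv2.boxPoints(r))
```

```text
[[0.499, 0.012, 0.07], [0.511, 0.209, 0.038], [0.369, 0.024, 0.013], [0.694, 0.139, 0.004], [0.533, -0.179, 0.0], [0.628, -0.034, 0.187], [0.556, -0.006, 0.058], [0.593, -0.022, 0.062]]
[[     0      0    560    420 231084]
 [   296    151      1      1      1]
 [   244    153     74     97   4097]
 [   299    153      1      1      1]
 [   305    157      1      1      1]
 [   319    157      1      1      1]
 [   318    161      1      1      1]
 [   321    161      1      1      1]
 [   310    163      1      1      1]
 [   262    168      1      1      1]
 [   315    222      1      1      1]
 [   312    227      1      1      1]
 [   318    227      1      1      1]
 [   308    228      1      1      1]
 [   318    229      1      1      1]
 [   315    234      1      1      1]
 [   248    237      1      1      1]
 [   242    238      1      1      1]
 [   312    240      1      1      1]
 [   245    245      1      1      1]
 [   255    251      1      1      1]]
0.011980663254649304
((566.8231811523438, -31.450538635253906), (177.851806640625, 274.5169677734375), 76.0650405883789) [[ 412.1891    -84.704704]
 [ 678.62695  -150.81396 ]
 [ 721.4573     21.803627]
 [ 455.0194     87.91289 ]]
```

View pics/crop.png

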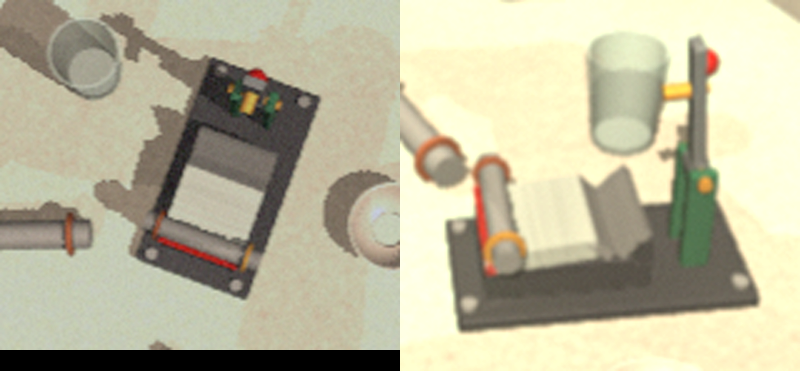

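The crop confirms the choice. The spindle lies on the ledge against the red lip, with its copper wheel on the +y side and brass collar on the -y side, and the strap is raised almost vertical. Next I fit the stand frame from the depth.

Run:
```python
from h import *
a=np.load("top0.npz");P=cloud("top",a["d"]);z=P[...,2]
m=((z>0.006)&(z<0.25)).astype(np.uint8);m[:, :242]=0; m[:,322:]=0; m[:150]=0; m[252:]=0
n,l,s,_=cv2.connectedComponentsWithStats(m);k=1+np.argmax(s[1:,4]);m=l==k
low=m&(z<0.018); Q=(P[low][:,:2]*1000).astype(np.float32)
# opening to drop mixed pixels
mm=cv2.morphologyEx(m.astype(np.uint8),cv2.MORPH_OPEN,np.ones((3,3)))>0
Q=(P[mm&(z<0.018)][:,:2]*1000).astype(np.float32)
r=cv2.minAreaRect(Q);print("plate",r)
w,h=r[1];ang=np.radians(r[2]+(0 if w>h else 90)); x=np.array([np.cos(ang),np.sin(ang)]); x*=np.sign(x[0]); th=np.arctan2(x[1],x[0])
print("plate th",th)
im=cv2.cvtColor(a["im"],cv2.COLOR_RGB2HSV).astype(int)
# shaft axis: ridge points z>.066 in low half
sel=m&(z>0.064)&(z<0.085)&(P[...,0]<0.53); S=P[sel]
def axis(S):
    c=S[:,:2].mean(0);u,s_,vt=np.linalg.svd(S[:,:2]-c);return c,vt[0]
c,v=axis(S); v=v if v[1]>0 else -v; print("spindle",c,S[:,2].max(),"th",np.arctan2(-v[0],v[1]),len(S))
y=v; xx=np.array([v[1],-v[0]])
p=(S[:,:2]-c)@y; print("ext",p.min(),p.max(), np.percentile((S[:,:2]-c)@xx,[2,98]))
# profile along xx for ledge band |y|<30mm
for T,nm in((xx,"sp"),(x,"pl")):
    yy=np.array([-T[1],T[0]]);q=P[m];q=q[np.abs((q[:,:2]-c)@yy)<0.025];t=(q[:,:2]-c)@T
    print(nm);print([(i*4,round(1000*np.median(q[(t>=i*.004-.002)&(t<i*.004+.002),2]),1)) for i in range(-6,45) if ((t>=i*.004-.002)&(t<i*.004+.002)).sum()>2])
# strap
q=P[m&(z>0.1)];print("strap",q.mean(0),len(q));rel=(q[:,:2]-c)@xx
A=np.polyfit(q[:,2],rel,1);print(A, q[:,2].max(), np.median((q[:,:2]-c)@y))
```

```text
plate ((574.2875366210938, -11.829116821289062), (119.95130920410156, 220.19151306152344), 71.16206359863281)
plate th -0.32878401448514943
spindle [0.50303364 0.01124433] 0.08191281520506188 th -0.32753946085544017 413
ext -0.05833766496219694 0.059038597644211536 [-0.00950241  0.01017393]
sp
[(-24, np.float64(12.8)), (-20, np.float64(11.6)), (-16, np.float64(12.3)), (-12, np.float64(53.5)), (-8, np.float64(68.2)), (-4, np.float64(72.2)), (0, np.float64(72.9)), (4, np.float64(72.3)), (8, np.float64(69.0)), (12, np.float64(54.9)), (16, np.float64(54.2)), (20, np.float64(54.9)), (24, np.float64(54.5)), (28, np.float64(55.7)), (32, np.float64(56.4)), (36, np.float64(56.9)), (40, np.float64(57.4)), (44, np.float64(58.2)), (48, np.float64(58.8)), (52, np.float64(58.4)), (56, np.float64(58.5)), (60, np.float64(59.4)), (64, np.float64(59.2)), (68, np.float64(57.9)), (72, np.float64(54.1)), (76, np.float64(49.5)), (80, np.float64(46.9)), (84, np.float64(50.4)), (88, np.float64(53.1)), (92, np.float64(57.7)), (96, np.float64(61.6)), (100, np.float64(64.4)), (104, np.float64(62.0)), (108, np.
[... 901 characters left out ...]
, np.float64(57.9)), (72, np.float64(54.1)), (76, np.float64(49.7)), (80, np.float64(47.0)), (84, np.float64(50.3)), (88, np.float64(53.1)), (92, np.float64(57.7)), (96, np.float64(61.6)), (100, np.float64(64.5)), (104, np.float64(61.9)), (108, np.float64(54.6)), (116, np.float64(13.3)), (120, np.float64(12.8)), (124, np.float64(13.1)), (128, np.float64(13.2)), (132, np.float64(60.5)), (136, np.float64(91.4)), (140, np.float64(94.9)), (144, np.float64(95.6)), (148, np.float64(95.0)), (152, np.float64(94.4)), (168, np.float64(10.8)), (172, np.float64(12.3)), (176, np.float64(12.0))]
strap [ 0.62965245 -0.03151763  0.16950713] 141
[0.11897554 0.11347727] 0.1936290151275757 3.54988200242406e-05
```

apply_moves --steps '[[[0,0,0],[0,0,0.0315],0],[[-0.162,-0.108,0],[0,0,0],0],[[-0.162,-0.108,0],[0,0,0],0],[[-0.162,-0.108,0],[0,0,0],0],[[-0.162,-0.108,0],[0,0,0],0],[[-0.162,-0.108,0],[0,0,0],0],[[-0.162,-0.108,0],[0,0,0],0],[[-0.162,-0.108,0],[0,0,0],0]]'

```text
clock: 0.77
eef_pos: [0.2801, 0.2687, 0.2481]
tool_rot: [0.163, 0.987, -0.0, -0.0]
ft_force: [1.2, 0.8, -0.2]
grip_width: -0.0001
grasp_force: 0.0
```

apply_moves --steps '[[[-0.162,-0.108,0],[0,0,0],0],[[-0.162,-0.108,0],[0,0,0],0],[[-0.162,-0.108,0],[0,0,0],0],[[-0.162,-0.108,0],[0,0,0],0],[[-0.162,-0.108,0],[0,0,0],0],[[-0.162,-0.108,0],[0,0,0],0],[[-0.162,-0.108,0],[0,0,0],0],[[-0.162,-0.108,0],[0,0,0],0]]'

```text
clock: 1.43
eef_pos: [0.4698, 0.0214, 0.248]
tool_rot: [0.164, 0.986, 0.0, -0.0]
ft_force: [0.4, 0.8, 0.2]
grip_width: -0.0
grasp_force: 0.0
```

```bash
cat >> h.py <<'E'
from scipy.spatial.transform import Rotation as Ro
TH=-0.328;O=np.array([0.578,-0.0143]);XH=np.array([np.cos(TH),np.sin(TH)]);YH=np.array([-XH[1],XH[0]])
def st(p):
    d=np.asarray(p)[...,:2]-O; return np.round(1000*np.stack([d@XH,d@YH,np.asarray(p)[...,2]],-1),1)
def rep():
    o=bot.get_obs();R=Ro.from_quat(o["tool_rot"]).as_matrix()
    print("t",o["clock"],"stand mm",st(o["eef_pos"]),"F",np.round(o["ft_force"],2),"w",o["grip_width"])
    S=np.c_[np.r_[XH,0],np.r_[YH,0],[0,0,1]];print(np.round(S.T@R,3).tolist())
E
python3 -c "from h import *;rep()"
```

```text
t 1.4333 stand mm [-113.9   -1.1  248. ] F [0.38 0.85 0.24] w -1.608059139549656e-05
[[-1.0, 0.001, -0.001], [0.001, 1.0, -0.0], [0.001, -0.0, -1.0]]
```

apply_moves --steps '[[[0,0,0.17],[0,0,0],0],[[0,0,0.17],[0,0,0],0],[[0,0,0.17],[0,0,0],0],[[0,0,0.17],[0,0,0],0],[[0,0,0.12],[0,0,0],0],[[0,0,0.05],[0,0,0],0],[[0,0,0],[0,0,0],0],[[0,0,0],[0,0,0],0]]'

```text
clock: 2.1
eef_pos: [0.4686, 0.0232, 0.0777]
tool_rot: [0.164, 0.987, -0.0, -0.001]
ft_force: [-0.4, -0.6, -0.5]
grip_width: 0.0003
grasp_force: 0.0
```

Run:
```python
from h import *
rep()
im,d=camera("side");np.savez("side1.npz",im=im,d=d)
c=cv2.resize(im[120:270,220:390],None,fx=4,fy=4,interpolation=cv2.INTER_CUBIC)
cv2.imwrite("pics/s1.png",np.clip(c[:,:,::-1].astype(float)*1.5,0,255).astype(np.uint8))
```

```text
t 2.1 stand mm [-115.7    0.3   77.7] F [-0.41 -0.59 -0.49] w 0.00025424026265994136
[[-1.0, 0.001, -0.002], [0.001, 1.0, -0.001], [0.002, -0.001, -1.0]]
```

View pics/s1.png

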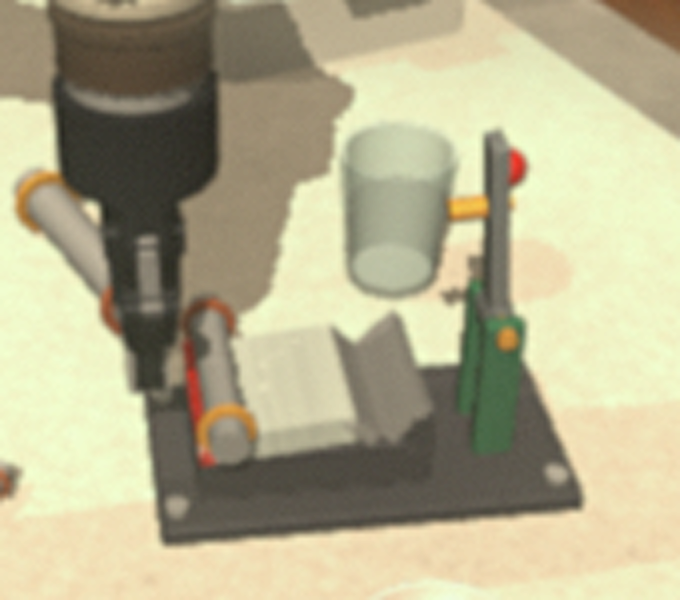

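apply_moves --steps '[[[-0.015,0,0],[0,0,0],0],[[-0.015,0,0],[0,0,0],0],[[-0.015,0,0],[0,0,0],0],[[-0.006,0,0],[0,0,0],0],[[-0.006,0,0],[0,0,0],0],[[-0.006,0,0],[0,0,0],0],[[-0.006,0,0],[0,0,0],0],[[-0.006,0,0],[0,0,0],0]]'

```text
clock: 2.82
eef_pos: [0.483, 0.0185, 0.0782]
tool_rot: [0.164, 0.987, 0.0, -0.001]
ft_force: [-0.8, 1.1, 0.1]
grip_width: -0.0002
grasp_force: 0.7
```

apply_moves --steps '[[[-0.006,0,-0.0006],[0,0,0],0],[[-0.006,0,-0.0006],[0,0,0],0],[[-0.006,0,-0.0006],[0,0,0],0],[[-0.006,0,-0.0006],[0,0,0],0],[[-0.006,0,-0.0006],[0,0,0],0],[[-0.006,0,-0.0006],[0,0,0],0],[[-0.006,0,-0.0006],[0,0,0],0],[[-0.006,0,-0.0006],[0,0,0],0]]'

```text
clock: 3.48
eef_pos: [0.4926, 0.0153, 0.0793]
tool_rot: [0.164, 0.987, -0.0, 0.0]
ft_force: [-0.5, 0.3, 1.1]
grip_width: 0.0006
grasp_force: 0.7
```

```bash
cat >> h.py <<'E'
def spin():
    im,d=camera("top");P=cloud("top",d);s=st(P)
    for y0,y1 in((-38,-22),(22,38)):
        k=(s[...,1]>y0)&(s[...,1]<y1)&(s[...,0]>-100)&(s[...,0]<30)&(s[...,2]>64)&(s[...,2]<84)
        q=s[k]; print(y0,len(q),np.percentile(q[:,0],[3,50,97]) if len(q) else "", q[:,2].max() if len(q) else "")
    return im,d
E
python3 -c "
from h import *;rep();spin()"
```

```text
t 3.4833 stand mm [-90.3   0.5  79.3] F [-0.47  0.32  1.13] w 0.0005787064385635856
[[-1.0, 0.001, 0.0], [0.001, 1.0, -0.0], [-0.0, -0.0, -1.0]]
-38 12 [17.66  20.3   23.803] 69.1
22 1 [22.4 22.4 22.4] 64.4
```

```bash
cat >> h.py <<'E'
def sp2():
    im,d=camera("side");s=st(cloud("side",d))
    for y0,y1 in((-42,-25),(-62,-50)):
        k=(d>0)&(s[...,1]>y0)&(s[...,1]<y1)&(s[...,0]>-105)&(s[...,0]<30)&(s[...,2]>66)&(s[...,2]<90)
        q=s[k]; print(y0,len(q),np.percentile(q[:,0],[3,50,97]) if len(q) else "", q[:,2].max() if len(q) else "")
    return im,d
E
python3 -c "
from h import *
im,d=sp2()
cv2.imwrite('pics/s2.png',cv2.resize(im[140:270,220:390],None,fx=4,fy=4)[:,:,::-1])"
```

```text
-42 32 [-78.621 -71.15  -62.688] 73.8
-62 39 [-78.072 -70.8   -63.114] 73.6
```

View pics/s2.png

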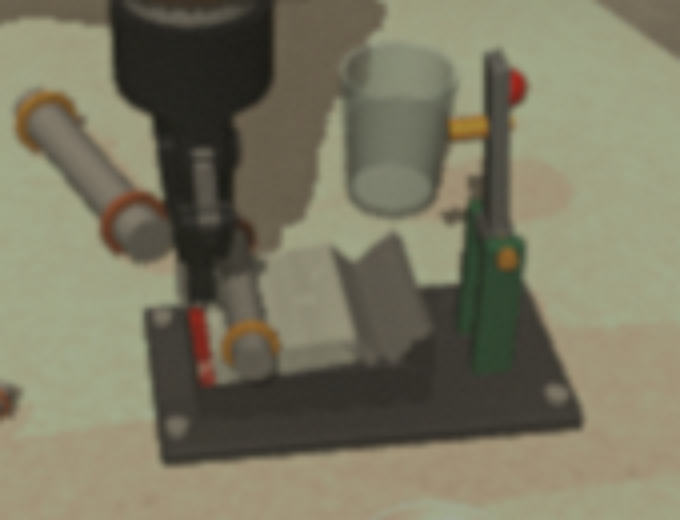

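The spindle is at x ≈ -71 mm and straight, and the red lip is now clear behind it. The pusher leads it by about 19 mm, so I'll keep going up the slope.

apply_moves --steps '[[[-0.008,0,-0.0008],[0,0,0],0],[[-0.008,0,-0.0008],[0,0,0],0],[[-0.008,0,-0.0008],[0,0,0],0],[[-0.008,0,-0.0008],[0,0,0],0],[[-0.008,0,-0.0008],[0,0,0],0],[[-0.008,0,-0.0008],[0,0,0],0],[[-0.008,0,-0.0008],[0,0,0],0],[[-0.008,0,-0.0008],[0,0,0],0]]'

```text
clock: 4.25
eef_pos: [0.5048, 0.0111, 0.0805]
tool_rot: [0.164, 0.987, -0.0, -0.0]
ft_force: [-1.0, 0.3, 0.9]
grip_width: -0.0003
grasp_force: 0.7
```

apply_moves --steps '[[[-0.008,0,-0.0008],[0,0,0],0],[[-0.008,0,-0.0008],[0,0,0],0],[[-0.008,0,-0.0008],[0,0,0],0],[[-0.008,0,-0.0008],[0,0,0],0],[[-0.008,0,-0.0008],[0,0,0],0],[[-0.008,0,-0.0008],[0,0,0],0],[[-0.008,0,-0.0008],[0,0,0],0],[[-0.008,0,-0.0008],[0,0,0],0]]'

```text
clock: 4.92
eef_pos: [0.5169, 0.007, 0.0818]
tool_rot: [0.164, 0.987, 0.0, 0.0]
ft_force: [-1.5, -0.0, 0.9]
grip_width: -0.0
grasp_force: 0.7
```

apply_moves --steps '[[[-0.008,0,-0.0008],[0,0,0],0],[[-0.008,0,-0.0008],[0,0,0],0],[[-0.008,0,-0.0008],[0,0,0],0],[[-0.008,0,-0.0008],[0,0,0],0],[[-0.008,0,-0.0008],[0,0,0],0],[[-0.008,0,-0.0008],[0,0,0],0],[[-0.008,0,-0.0008],[0,0,0],0],[[-0.008,0,-0.0008],[0,0,0],0]]'

```text
clock: 5.58
eef_pos: [0.5291, 0.0029, 0.0831]
tool_rot: [0.164, 0.987, 0.0, 0.0]
ft_force: [0.3, 0.7, 0.9]
grip_width: -0.0001
grasp_force: 0.7
```

```bash
python3 -c "
from h import *;rep();sp2()"
```

```text
t 5.5833 stand mm [-51.9   0.5  83.1] F [0.25 0.7  0.93] w -5.891345296034465e-05
[[-1.0, 0.001, 0.0], [0.001, 1.0, 0.0], [-0.0, 0.0, -1.0]]
-42 35 [-41.094 -33.8   -23.224] 77.4
-62 59 [-41.6   -33.7   -24.174] 76.8
```

apply_moves --steps '[[[-0.008,0,-0.0008],[0,0,0],0],[[-0.008,0,-0.0008],[0,0,0],0],[[-0.008,0,-0.0008],[0,0,0],0],[[-0.008,0,-0.0008],[0,0,0],0],[[-0.008,0,-0.0008],[0,0,0],0],[[-0.008,0,-0.0008],[0,0,0],0],[[-0.008,0,-0.0008],[0,0,0],0],[[-0.008,0,-0.0008],[0,0,0],0]]'

```text
clock: 6.3
eef_pos: [0.5411, -0.0013, 0.0844]
tool_rot: [0.164, 0.987, -0.0, -0.0]
ft_force: [-1.2, -0.2, 0.8]
grip_width: 0.0
grasp_force: 0.6
```

apply_moves --steps '[[[-0.004,0,-0.0004],[0,0,0],0],[[-0.004,0,-0.0004],[0,0,0],0],[[-0.004,0,-0.0004],[0,0,0],0],[[-0.004,0,-0.0004],[0,0,0],0],[[-0.004,0,-0.0004],[0,0,0],0],[[-0.004,0,-0.0004],[0,0,0],0],[[-0.004,0,0],[0,0,0],0],[[-0.004,0,0],[0,0,0],0]]'

```text
clock: 6.97
eef_pos: [0.5473, -0.0033, 0.0849]
tool_rot: [0.164, 0.987, -0.0, 0.0]
ft_force: [-0.0, -0.5, -0.3]
grip_width: 0.0004
grasp_force: 0.0
```

```bash
python3 -c "
from h import *;rep();sp2()"
```

```text
t 6.9667 stand mm [-32.6   0.5  84.9] F [-0.01 -0.54 -0.28] w 0.0003778685280946927
[[-1.0, 0.001, 0.0], [0.001, 1.0, 0.0], [-0.0, 0.0, -1.0]]
-42 24 [-8.8   -3.4    2.817] 69.6
-62 19 [-7.99 -2.6   1.66] 70.2
```

The spindle has dropped into the vee, with its top at about 70 mm and no contact force. I'll back off, rise and let it settle.

apply_moves --steps '[[[0.05,0,0],[0,0,0],0],[[0.1,0,0],[0,0,0],0],[[0,0,-0.2],[0,0,0],0],[[0,0,-0.2],[0,0,0],0],[[0,0,-0.2],[0,0,0],0],[[0,0,-0.2],[0,0,0],0],[[0,0,0],[0,0,0],0],[[0,0,0],[0,0,0],0]]'

```text
clock: 7.68
eef_pos: [0.5206, 0.0065, 0.2481]
tool_rot: [0.164, 0.987, 0.001, 0.004]
ft_force: [0.1, 0.6, -0.2]
grip_width: 0.0002
grasp_force: 0.0
```

Run:
```python
from h import *
rep();im,d=sp2();s=st(cloud("side",d))
# strap bar side face: y about -10, x 30..80, z>105
k=(d>0)&(abs(s[...,1])<16)&(s[...,0]>20)&(s[...,0]<95)&(s[...,2]>105)&(s[...,2]<200)
h=cv2.cvtColor(im,cv2.COLOR_RGB2HSV);red=(h[...,1]>120)&((h[...,0]<8)|(h[...,0]>172))
q=s[k&~red];print(len(q))
for z in range(105,200,10):
    g=q[(q[:,2]>=z)&(q[:,2]<z+10)]
    if len(g):print(z,np.percentile(g[:,0],[5,50,95]),np.median(g[:,1]))
r=s[k&red];print("knob",len(r),np.median(r,0) if len(r) else "",r.max(0) if len(r) else "")
```

```text
t 7.6833 stand mm [-61.1   1.2 248.1] F [ 0.14  0.58 -0.23] w 0.0001728741235213041
[[-1.0, 0.001, 0.007], [0.001, 1.0, 0.002], [-0.007, 0.002, -1.0]]
-42 19 [-8.968 -4.4    0.922] 69.2
-62 18 [-7.843 -3.05   1.892] 68.6
339
105 [55.24 58.6  64.9 ] -7.3
115 [54.245 57.45  63.765] -7.25
125 [53.63 57.   62.94] -7.1
135 [52.565 55.75  61.7  ] -6.6
145 [33.7   47.7   61.475] -3.6
155 [37.85 51.6  59.6 ] -3.3
165 [49.85  53.35  65.875] -7.05
175 [49.155 52.    66.535] -6.65
185 [49.73  53.25  57.655] -1.35
knob 27 [ 61.1  -6.  178.1] [ 65.6   1.  184.5]
```

apply_moves --steps '[[[-0.19,0,0],[0,0,0],0],[[-0.2,0,0],[0,0,0],0],[[-0.2,0,0],[0,0,0],0],[[-0.2,0,0],[0,0,0],0],[[0,0,0.15],[0,0,0],0],[[0,0,0.1],[0,0,0],0],[[0,0,0.05],[0,0,0],0],[[0,0,0],[0,0,0],0]]'

```text
clock: 8.4
eef_pos: [0.6651, -0.0444, 0.1787]
tool_rot: [0.164, 0.986, -0.001, -0.006]
ft_force: [-0.6, -0.3, -0.7]
grip_width: -0.0002
grasp_force: 0.0
```

Run:
```python
from h import *
rep()
im,d=camera("side")
cv2.imwrite("pics/s3.png",np.clip(cv2.resize(im[80:270,220:410],None,fx=3,fy=3)[:,:,::-1]*1.5,0,255).astype(np.uint8))
```

```text
t 8.4 stand mm [ 92.1  -0.5 178.7] F [-0.6  -0.28 -0.75] w -0.00020772435109942918
[[-1.0, 0.001, -0.011], [0.001, 1.0, -0.003], [0.011, -0.003, -1.0]]
```

View pics/s3.png

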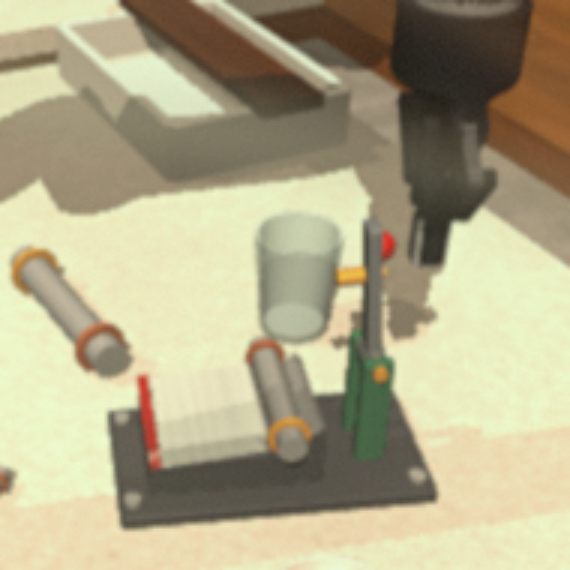

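The spindle is seated in the vee at (285,405), the strap is upright, and the fingers are behind the red knob at (388,245). I'll push the strap over.

apply_moves --steps '[[[0.02,0,-0.035],[0,0,0],0],[[0.02,0,0],[0,0,0],0],[[0.02,0,0],[0,0,0],0],[[0.02,0,0],[0,0,0],0],[[0.02,0,0],[0,0,0],0],[[0.02,0,0.003],[0,0,0],0],[[0.02,0,0.004],[0,0,0],0],[[0.02,0,0.004],[0,0,0],0]]'

```text
clock: 9.12
eef_pos: [0.6378, -0.034, 0.1903]
tool_rot: [0.164, 0.987, 0.0, 0.001]
ft_force: [0.2, 0.1, 1.3]
grip_width: -0.0
grasp_force: 0.9
```

apply_moves --steps '[[[0.02,0,0.006],[0,0,0],0],[[0.02,0,0.007],[0,0,0],0],[[0.02,0,0.008],[0,0,0],0],[[0.02,0,0.009],[0,0,0],0],[[0.02,0,0.01],[0,0,0],0],[[0.02,0,0.011],[0,0,0],0],[[0.02,0,0.012],[0,0,0],0],[[0.02,0,0.013],[0,0,0],0]]'

```text
clock: 9.78
eef_pos: [0.6071, -0.0238, 0.174]
tool_rot: [0.164, 0.987, -0.0, -0.0]
ft_force: [0.0, -0.4, 1.1]
grip_width: 0.0
grasp_force: 0.4
```

Run:
```python
from h import *
rep();im,d=sp2()
cv2.imwrite("pics/s4.png",np.clip(cv2.resize(im[80:270,220:410],None,fx=3,fy=3)[:,:,::-1]*1.5,0,255).astype(np.uint8))
```

```text
t 9.7833 stand mm [ 30.6   0.4 174. ] F [ 0.05 -0.42  1.07] w 1.9559152264794433e-06
[[-1.0, 0.001, -0.0], [0.001, 1.0, -0.0], [0.0, -0.0, -1.0]]
-42 21 [-8.04 -2.8   2.82] 72.0
-62 18 [-8.288 -3.2    1.99 ] 69.7
```

View pics/s4.png

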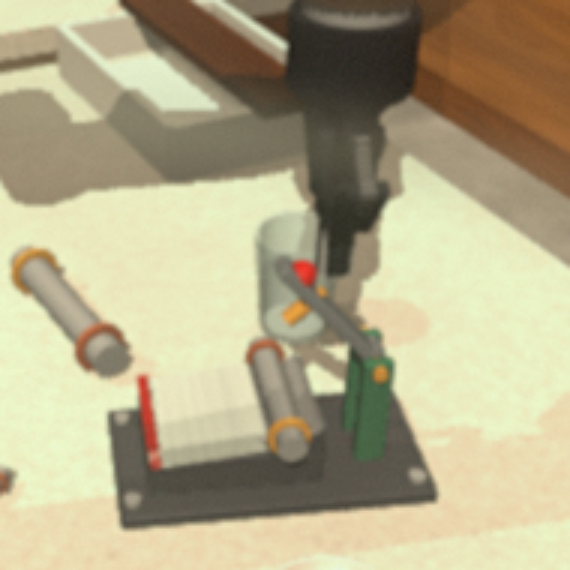

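The strap is at about 0.8 rad. Next I lift over the knob and follow it down.

apply_moves --steps '[[[-0.01,0,-0.12],[0,0,0],0],[[0,0,0],[0,0,0],0],[[0.06,0,0],[0,0,0],0],[[0.06,0,0],[0,0,0],0],[[0,0,0.08],[0,0,0],0],[[0,0,0.02],[0,0,0],0],[[0.01,0,0.02],[0,0,0],0],[[0.01,0,0.02],[0,0,0],0]]'

```text
clock: 10.5
eef_pos: [0.5794, -0.0139, 0.1718]
tool_rot: [0.163, 0.987, 0.001, -0.003]
ft_force: [-3.9, 1.4, 6.1]
grip_width: -0.0003
grasp_force: 3.4
```

apply_moves --steps '[[[0.02,0,0.017],[0,0,0],0],[[0.02,0,0.017],[0,0,0],0],[[0.02,0,0.017],[0,0,0],0],[[0.01,0,0.02],[0,0,0],0],[[0.01,0,0.02],[0,0,0],0],[[0.01,0,0.02],[0,0,0],0],[[0.007,0,0.015],[0,0,0],0],[[0.007,0,0.01],[0,0,0],0]]'

```text
clock: 11.17
eef_pos: [0.5633, -0.0089, 0.1425]
tool_rot: [0.164, 0.987, -0.0, -0.0]
ft_force: [0.5, -1.0, 0.1]
grip_width: 0.0001
grasp_force: 0.2
```

Run:
```python
from h import *
rep();im,d=sp2()
cv2.imwrite("pics/s5.png",np.clip(cv2.resize(im[80:270,220:410],None,fx=3,fy=3)[:,:,::-1]*1.5,0,255).astype(np.uint8))
```

```text
t 11.1667 stand mm [-15.7   0.3 142.5] F [ 0.48 -0.96  0.09] w 6.695014936168617e-05
[[-1.0, 0.001, -0.0], [0.001, 1.0, -0.0], [0.0, -0.0, -1.0]]
-42 24 [-8.724 -3.55   2.017] 71.9
-62 15 [-6.164 -2.4    2.628] 68.8
```

View pics/s5.png

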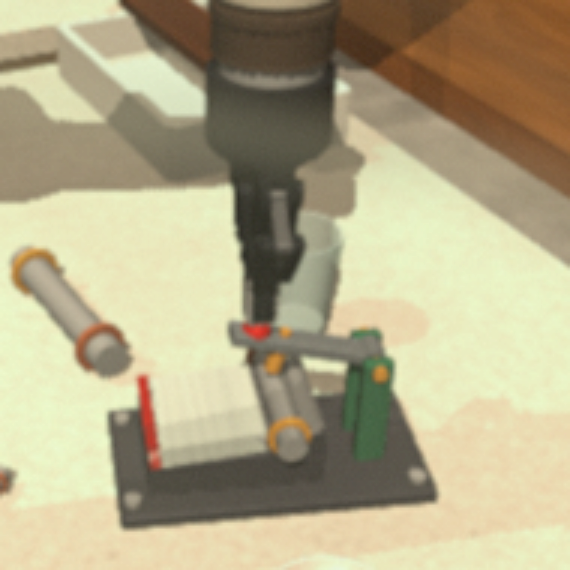

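apply_moves --steps '[[[0.002,0,0.004],[0,0,0],0],[[0.002,0,0.004],[0,0,0],0],[[0.002,0,0.004],[0,0,0],0],[[0.002,0,0.004],[0,0,0],0],[[0.001,0,0.004],[0,0,0],0],[[0.001,0,0.004],[0,0,0],0],[[0,0,0.004],[0,0,0],0],[[0,0,0.004],[0,0,0],0]]'

```text
clock: 11.88
eef_pos: [0.5613, -0.0081, 0.1368]
tool_rot: [0.164, 0.987, 0.0, -0.0]
ft_force: [-0.2, 0.3, 0.6]
grip_width: 0.0002
grasp_force: 0.3
```

apply_moves --steps '[[[0,0,0.002],[0,0,0],0],[[0,0,0.002],[0,0,0],0],[[0,0,0.002],[0,0,0],0],[[0,0,0.002],[0,0,0],0],[[0,0,0.0015],[0,0,0],0],[[0,0,0.0015],[0,0,0],0],[[0,0,0.001],[0,0,0],0],[[0,0,0],[0,0,0],0]]'

```text
clock: 12.55
eef_pos: [0.5614, -0.0082, 0.1344]
tool_rot: [0.164, 0.987, 0.0, -0.0]
ft_force: [-0.1, -0.2, -0.2]
grip_width: -0.0004
grasp_force: 0.2
```

apply_moves --steps '[[[0,0,0.0015],[0,0,0],0],[[0,0,0.0015],[0,0,0],0],[[0,0,0.0015],[0,0,0],0],[[0,0,0.0015],[0,0,0],0],[[0,0,0.0015],[0,0,0],0],[[0,0,0.0015],[0,0,0],0],[[0,0,0.001],[0,0,0],0],[[0,0,0],[0,0,0],0]]'

```text
clock: 13.22
eef_pos: [0.5614, -0.0082, 0.1324]
tool_rot: [0.164, 0.987, -0.0, -0.0]
ft_force: [0.4, -0.6, 0.7]
grip_width: -0.0001
grasp_force: 0.1
```

apply_moves --steps '[[[0,0,0.0015],[0,0,0],0],[[0,0,0.0015],[0,0,0],0],[[0,0,0.0015],[0,0,0],0],[[0,0,0.0015],[0,0,0],0],[[0,0,0.0015],[0,0,0],0],[[0,0,0.0015],[0,0,0],0],[[0,0,0.001],[0,0,0],0],[[0,0,0],[0,0,0],0]]'

```text
clock: 13.88
eef_pos: [0.5614, -0.0082, 0.1304]
tool_rot: [0.164, 0.987, -0.0, -0.0]
ft_force: [0.5, 0.7, -1.0]
grip_width: 0.0002
grasp_force: 0.1
```

apply_moves --steps '[[[0,0,0.0015],[0,0,0],0],[[0,0,0.0015],[0,0,0],0],[[0,0,0.0015],[0,0,0],0],[[0,0,0.0015],[0,0,0],0],[[0,0,0.0015],[0,0,0],0],[[0,0,0.0015],[0,0,0],0],[[0,0,0.001],[0,0,0],0],[[0,0,0],[0,0,0],0]]'

```text
clock: 14.55
eef_pos: [0.5614, -0.0082, 0.1284]
tool_rot: [0.164, 0.987, -0.0, -0.0]
ft_force: [0.5, -0.1, -0.5]
grip_width: -0.0001
grasp_force: 0.1
```

Run:
```python
from h import *
rep();im,d=sp2();rep()
cv2.imwrite("pics/s6.png",np.clip(cv2.resize(im[170:250,270:360],None,fx=6,fy=6,interpolation=cv2.INTER_CUBIC)[:,:,::-1]*1.5,0,255).astype(np.uint8))
```

```text
t 14.55 stand mm [-17.7   0.5 128.4] F [ 0.49 -0.09 -0.49] w -7.660036783181231e-05
[[-1.0, 0.001, -0.0], [0.001, 1.0, -0.0], [0.0, -0.0, -1.0]]
-42 19 [-7.93 -4.3   1.23] 69.5
-62 17 [-6.96  -2.8    2.028] 69.3
t 14.6 stand mm [-17.7   0.5 128.4] F [0.08 0.5  0.76] w 0.0001003793812759883
[[-1.0, 0.001, -0.0], [0.001, 1.0, -0.0], [0.0, -0.0, -1.0]]
```

View pics/s6.png

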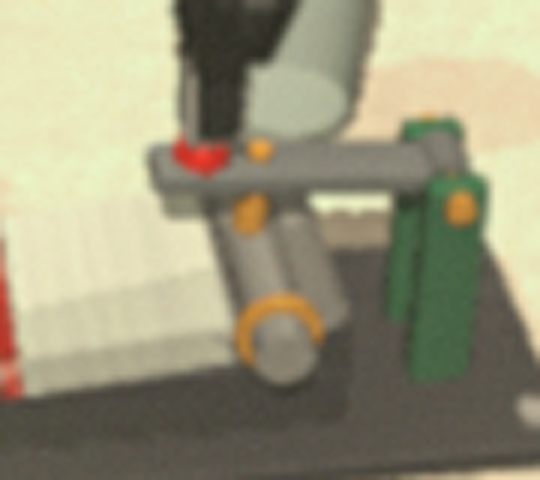

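The fingertip is on the red knob (205,155). The strap is nearly level and the brass foot (250,215) is just above the shaft.

apply_moves --steps '[[[0,0,0.0015],[0,0,0],0],[[0,0,0.0015],[0,0,0],0],[[0,0,0.0015],[0,0,0],0],[[0,0,0.0015],[0,0,0],0],[[0,0,0.0015],[0,0,0],0],[[0,0,0.001],[0,0,0],0],[[0,0,0],[0,0,0],0],[[0,0,0],[0,0,0],0]]'

```text
clock: 15.27
eef_pos: [0.5615, -0.0081, 0.127]
tool_rot: [0.164, 0.987, 0.0, 0.0]
ft_force: [-1.1, -0.4, 3.7]
grip_width: 0.0001
grasp_force: 1.5
```

The foot has touched the shaft. I'll ramp the force gently.

apply_moves --steps '[[[0,0,0.0005],[0,0,0],0],[[0,0,0.0005],[0,0,0],0],[[0,0,0.0005],[0,0,0],0],[[0,0,0],[0,0,0],0],[[0,0,0],[0,0,0],0],[[0,0,0],[0,0,0],0],[[0,0,0],[0,0,0],0],[[0,0,0],[0,0,0],0]]'

```text
clock: 15.93
eef_pos: [0.5614, -0.0081, 0.1268]
tool_rot: [0.164, 0.987, 0.0, 0.0]
ft_force: [-2.2, 0.0, 5.0]
grip_width: 0.0002
grasp_force: 2.6
```

Run:
```python
from h import *
F=[]
for i in range(5): camera("wrist");o=bot.get_obs();F.append(o["ft_force"]);
print(np.round(np.mean(F,0),2),o["eef_pos"],o["grasp_force"])
```

```text
[-2.34  0.39  5.63] [ 0.56144955 -0.00811331  0.12684876] 2.584432902513072
```

apply_moves --steps '[[[0,0,0.0005],[0,0,0],0],[[0,0,0.0005],[0,0,0],0],[[0,0,0.0005],[0,0,0],0],[[0,0,0.0005],[0,0,0],0],[[0,0,0.0005],[0,0,0],0],[[0,0,0],[0,0,0],0],[[0,0,0],[0,0,0],0],[[0,0,0],[0,0,0],0]]'

```text
clock: 16.85
eef_pos: [0.5614, -0.0081, 0.1267]
tool_rot: [0.164, 0.987, 0.0, 0.0]
ft_force: [-3.3, 0.3, 6.8]
grip_width: 0.0001
grasp_force: 3.5
```

Run:
```python
from h import *
F=[]
for i in range(5): camera("wrist");o=bot.get_obs();F.append(o["ft_force"]);
print(np.round(np.mean(F,0),2),o["eef_pos"],o["grasp_force"])
```

```text
[-2.93  0.89  6.89] [ 0.56146555 -0.00808184  0.12672492] 3.540101652033627
```

apply_moves --steps '[[[0,0,0.0008],[0,0,0],0],[[0,0,0.0008],[0,0,0],0],[[0,0,0.0008],[0,0,0],0],[[0,0,0.0008],[0,0,0],0],[[0,0,0.0008],[0,0,0],0],[[0,0,0],[0,0,0],0],[[0,0,0],[0,0,0],0],[[0,0,0],[0,0,0],0]]'

```text
clock: 17.77
eef_pos: [0.5615, -0.0081, 0.1265]
tool_rot: [0.164, 0.987, 0.0, 0.0]
ft_force: [-4.9, -0.2, 10.2]
grip_width: -0.0
grasp_force: 5.1
```

Run:
```python
from h import *
F=[]
for i in range(5): camera("wrist");o=bot.get_obs();F.append(o["ft_force"]);
print(np.round(np.mean(F,0),2),o["eef_pos"],o["grasp_force"])
```

```text
[-4.14  0.75 10.37] [ 0.56143581 -0.00805747  0.12650202] 5.125135816633701
```

It held 10 N for over half a second. Releasing straight up.

apply_moves --steps '[[[0,0,-0.003],[0,0,0],0],[[0,0,-0.005],[0,0,0],0],[[0,0,-0.02],[0,0,0],0],[[0,0,-0.1],[0,0,0],0],[[0,0,-0.2],[0,0,0],0],[[0.1,0,-0.15],[0,0,0],0],[[0.15,0,0],[0,0,0],0],[[0,0,0],[0,0,0],0]]'

```text
clock: 18.68
eef_pos: [0.5107, 0.0089, 0.2221]
tool_rot: [0.163, 0.987, 0.0, -0.001]
ft_force: [-0.7, -0.1, -0.8]
grip_width: 0.0001
grasp_force: 0.0
```

Run:
```python
from h import *
rep();im,d=sp2()
cv2.imwrite("pics/s7.png",np.clip(cv2.resize(im[140:280,250:400],None,fx=4,fy=4,interpolation=cv2.INTER_CUBIC)[:,:,::-1]*1.5,0,255).astype(np.uint8))
```

```text
t 18.6833 stand mm [-71.2   0.3 222.1] F [-0.75 -0.1  -0.75] w 5.983320099787689e-05
[[-1.0, -0.0, -0.001], [-0.0, 1.0, 0.0], [0.001, 0.0, -1.0]]
-42 25 [-10.152  -3.3     2.82 ] 72.1
-62 19 [-9.338 -3.8    2.23 ] 68.9
```

View pics/s7.png

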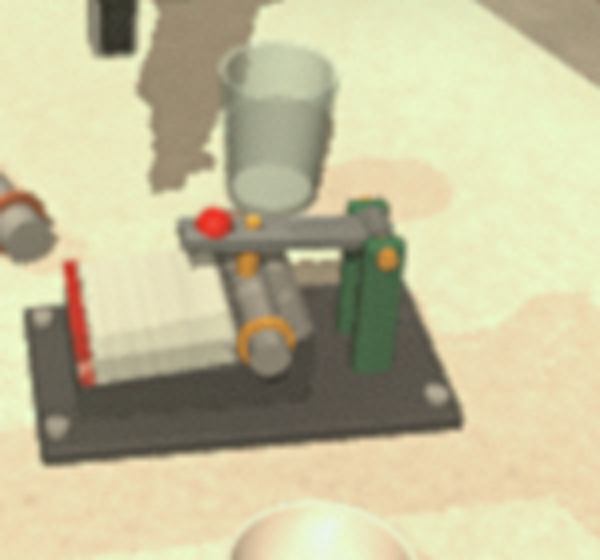

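The strap is down with its foot (247,262) on the seated shaft, and the robot is clear. Handing in.

```bash
python3 -c "
from workcell import bot;print(bot.job_done())"
```

```text
the job is handed in; nothing more can be done
None
```

I rolled the spindle over the crest into the vee, where it settled untouched, then clamped it by pressing the knob with about 10 N and let go; the job is handed in at about 19 s, and no verdict was returned.

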